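# Open the pump guard's vent door two holes wider on its stay

### The job

The feed pump under the clear guard is running warm: open the guard's sprung vent door wider. Lift the flat steel stay on top of the guard off its pin, swing the door out with it, and drop the fourth hole (counted from the door) over the pin, down fully home on the pin's shoulder, and let go. Set it down gently by feel without forcing it onto the pin, do not let the door spring shut, and leave the other things on the bench and the guard where they are.

Things in the scene. Friction and masses are not known exactly. Their poses are not given: they have to be found in the camera images.
- guard: Fixed clear box of aluminium profile over a pump, 260 (x) by 320 (y) by 200 mm high. Origin: centre of its underside; x points from the door side to the back, y along the door side towards the hinges. In this frame (mm): door hinge axis (upright) at x -130, y 150; pin axis at x -120, y 10. The 20 mm top rails and the clear roof are level, top at 200.
- door (a joint): Vent door opening in rad, 0 shut, grows as it swings out from the guard. A framed clear panel 290 mm wide, 16 thick, top at 200 mm. Spring hinges pull it shut with 0.7 to 0.9 N m, which pushes the stay along its length, away from the door, with 5 to 7 N. It stands at 0.52 with the pin in hole 2; hole 3 gives 0.74, hole 4 gives 0.955, hole 5 1.18.
- pin: Steel pin on a small plate screwed to the guard's top rail at the door side. Origin: centre of the plate's underside, z up. An 18 mm wide round shoulder reaches 12 mm up; the shank above it is 8 mm thick with a bevelled top at 26 mm. Turns with the guard.
- pin_top (a point): Centre of the pin's top, 226 mm above the bench; axes as the guard's.
- pin_seat (a point): Point on the pin's axis at the shoulder's top, on which the stay's underside rests when home: 212 mm above the bench, 14 mm below the pin's top.
- stay: Flat steel bar 22 wide, 5 thick, 0.2 kg, across the guard's top. Origin: its pivot on the door's top edge, 200 mm from the hinge axis, at the bar's underside, 212 above the bench. x: along the bar to the knob end (251 mm), z up. It swivels on the upright pivot and lifts there, falling back by itself. Five 10 mm holes at 85, 115, 145, 175, 205 mm from the pivot, hole 1 nearest the door.
- stay_knob (a point): Middle of the black round knob upright on the bar's free end, 235 mm from the pivot, 20 mm above the bar's underside. Knob 18 mm thick, from 6 to 34 mm above the bar's underside; free all round.
- hole2 (a point): Centre of hole 2 at the bar's underside, 115 mm from the pivot. At the start the pin stands in it, pressed on its door-side rim; under this load a hole can bind on the pin and not fall home by itself.
- hole4 (a point): Centre of hole 4 at the bar's underside, 175 mm from the pivot (the one wanted).
- filter_disc: Bystander on the guard's roof: white plastic disc filter 54 mm wide, 26 high. Origin: centre of its underside.
- spanner: Bystander on the guard's roof: steel spanner 140 mm long, lying. Origin: under its middle.
- feed_bottle: Bystander on the bench: glass bottle with blue cap, 86 mm wide, 175 high. Origin: centre of its underside.
- beaker: Bystander on the bench: clear plastic beaker, 68 mm wide, 75 high. Origin: centre of its underside.
- acid_bottle: Bystander on the bench: amber bottle, 66 mm wide, 130 high. Origin: centre of its underside.
- tip_box: Bystander on the bench: grey pipette-tip box, 84 by 119 mm, 65 high. Origin: centre of its underside.

How it is judged:
On the way, in this order (a step that is already met when the one before it is completed fails the run):
1. the stay is lifted clear of the pin (z of hole2 in the frame of pin_top above 0.001 m), for 0.1 s.
2. the door is swung wider with the stay up (value of joint door above 0.85 rad and z of hole4 in the frame of pin_top above -0.004 m), for 0.05 s.
At the end, for the whole second after the job is handed in: hole 4 is over the pin (within 3 mm) and the bar's underside is home on the pin's shoulder (less than 1.5 mm above it), the door stands open on it (over 0.9 rad), door and stay at rest (horizontal distance between hole4 and pin_top below 0.003 m and z of hole4 in the frame of pin_seat below 0.0015 m and value of joint door above 0.9 rad and linear speed of stay below 0.02 m/s and velocity of joint door below 0.05 rad/s); the robot touches nothing.
It fails at once if the stay is forced onto the pin, with over 35 N, while it is being set on its new hole (door past 0.8 rad) (value of joint door above 0.8 rad and contact force between stay and pin above 35 N).
It fails at once if the door springs back towards shut (under 0.35 rad) (value of joint door below 0.35 rad).
It fails at once if a bystander is moved by over 30 mm (distance of any of filter_disc, spanner, feed_bottle, beaker, acid_bottle, tip_box from where it was at the start of the episode above 0.03 m).
It also fails if it takes over 45 s, if anything falls off the work surface, if the arm or the gripper's body presses on something with over 40 N, if the wrist force passes 120 N, or if a joint passes its speed limit or range.

### The arm

A 7-joint arm with a two-finger parallel gripper is mounted at the origin on the work surface. World frame = base frame: x ahead of the robot, y to its left, z up, the work surface at z = 0. Lengths are in m, angles in rad, forces in N, time in s.
With the tool pointing down it reaches from about 0.4 to 0.85 m from the base axis. Payload 10.4 kg.
Tool frame: the origin (TCP) lies at the very end of the fingers, on their centre line; the grasp point (between the pads) lies 19 mm behind it; z points along the fingers, y is the line along which they close (so a half turn about z gives the same grasp; the last joint's range is limited). The gripper opens to 85 mm and grips with 20 to 120 N. Pads are 22 mm wide; open, the fingers measure 114 mm over their backs; the gripper's body (76 mm by 85 mm) begins 54 mm behind the grasp point. The pads swing forward as they close: fully open they stand 13 mm farther back than shut.
Start: joints at [1.246, 0.332, -0.065, 1.46, 0.022, 1.35, -0.088], TCP at [0.186, -0.597, 0.198] pointing down, gripper open.
Joint ranges: [-2.6, 2.6], [-0.5, 2.12], [-1.47, 1.34], [0.16, 2.42], [-1.27, 4.41], [0.06, 2.06], [-2.6, 2.6]. Speed limits (rad/s): [2.22, 2.22, 2.79, 2.79, 3.14, 3.14, 3.14].

### API

Orientations are given as a unit quaternion [x, y, z, w].
In Python, from workcell import * gives the robot as it stands.
- The arm moves only by the tool step_arm, never from a script. Its argument "commands" is one flat list of numbers, 7 for each row, row after row: the finger opening in mm, from 0 to 85.4, then the shift along the world's x, y, z as a fraction of full scale, then the turn, a rotation vector about the world's x, y, z as a fraction of full scale. A call has exactly 10 rows; each row is the pose to reach, as a shift and turn from the pose commanded when the call began, turning the shorter way round; what a row does not reach only later rows make up. Full scale, the value 1, is 0.6 m for a shift and pi rad for a turn. A row lasts 1/8 s, in which the tool goes at most 62.5 mm and 10.7 degrees, less where a joint would pass 70% of its speed; a pose out of reach is approached as far as the arm can. A call with a number of a shift or a turn outside -1 to 1 is refused whole. A call with a gripper value outside its range is refused whole. The fingers move at their own pace and stop on an object; "squeeze" is the grip in N (left out, the last holds). Time passes only in rows, so rows that repeat a pose let the fingers close, or fill a call up. It gives the time, the measured TCP pose, the force, the opening and the grip force at its end, in the units of the state.
- get_obs(): the state, without advancing time (a new reading comes with each control period).
- camera(name): name is "scene" or "side" or "wrist"; returns the picture (400x640x3 uint8, red, green, blue); there is no depth.
- camera_params(name): a dict with "mtx" (3x3 intrinsics, pixels), "extrinsics" (4x4, takes a point from world to camera coordinates); the wrist camera has in their place "tool_from_camera" (4x4, takes a point from camera to tool coordinates, whose origin is the TCP and whose axes are the flange's). Camera axes: x right, y down, z forward; pixel columns grow to the right and rows downward; lengths in m; the calibration is good to about 2 mm. A picture is of the moment at which its call begins: read the wrist's pose just before it. camera_params takes no time and is no camera call.
- hand_in(): hands the job in; it is judged then, once.
The state is a dict: "clock": time; "joint_pos": joint angles; "joint_velocities": joint speeds; "tau": joint torques, N m; "position": TCP position; "ee_rot": TCP orientation; "ft_force": force on the tool from outside, world axes, zero at the start; "torque": the same for the moment, N m; "grip_width": opening from 0.0 (shut) to 1.0 (fully open); "grasp_force": force on a finger pad.
Only numpy, scipy, OpenCV 4.12 (cv2) and the standard library are available. Lean on these libraries where they do the work, as an engineer would, in place of code of your own. Each camera call takes 0.05 s, during which the arm holds its last target. There are 200 camera calls.

## Working session

There is one attempt and no reset: what is moved stays moved. The work goes in short steps, Python scripts to look and compute and a tool call to move; the robot and the scene stay as the last step left them, time stands still between calls to the robot, and variables do not carry over. Pictures are saved under pics/ and viewed, at most 10 in all, crops included, and the job is handed in when it is done.

Besides the shell and the picture viewer there is one more tool, called as name(argument=value, ...), one argument or row to a line, values as JSON. step_arm: Moves the arm, as the interface text tells. Its arguments: {"type":"object","properties":{"commands":{"type":"array","items":{"type":"number"}},"squeeze":{"type":"number"}},"required":["commands"]}

```bash
mkdir -p pics; python3 - <<'E'
from workcell import *
import cv2,numpy as np
o=get_obs();print({k:np.round(v,3) for k,v in o.items()})
for n in("scene","side"):
    cv2.imwrite(f"pics/{n}0.png",camera(n)[:,:,::-1]);p=camera_params(n);print(n,np.round(p["mtx"],1).tolist(),np.round(p["extrinsics"],3).tolist())
E
```

```text
{'clock': np.float64(0.0), 'joint_pos': array([ 1.246,  0.333, -0.065,  1.461,  0.022,  1.35 , -0.088]), 'joint_velocities': array([ 0.   , -0.001,  0.   , -0.001, -0.001,  0.   ,  0.   ]), 'tau': array([ 1.0000e-03, -6.2545e+01,  4.9000e-02, -3.9161e+01,  1.6000e-02,
        1.0000e-02,  0.0000e+00]), 'position': array([ 0.186, -0.596,  0.197]), 'ee_rot': array([ 0.989,  0.15 , -0.   , -0.001]), 'ft_force': array([ 0.85 ,  0.685, -0.169]), 'torque': array([-0.034, -0.049, -0.017]), 'grasp_force': np.float64(0.0), 'grip_width': np.float64(1.005)}
scene [[515.0, 0.0, 313.9], [0.0, 515.0, 201.1], [0.0, 0.0, 1.0]] [[0.452, 0.892, 0.005, -0.238], [0.775, -0.39, -0.497, -0.358], [-0.441, 0.229, -0.868, 1.984], [0.0, 0.0, 0.0, 1.0]]
side [[379.0, 0.0, 325.5], [0.0, 379.0, 208.8], [0.0, 0.0, 1.0]] [[-0.835, -0.55, -0.021, 0.458], [-0.3, 0.487, -0.82, 0.288], [0.461, -0.678, -0.572, 0.956], [0.0, 0.0, 0.0, 1.0]]
```

View pics/scene0.png

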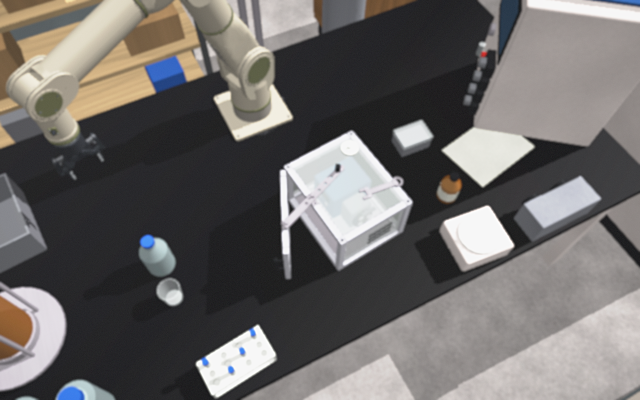

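View pics/side0.png

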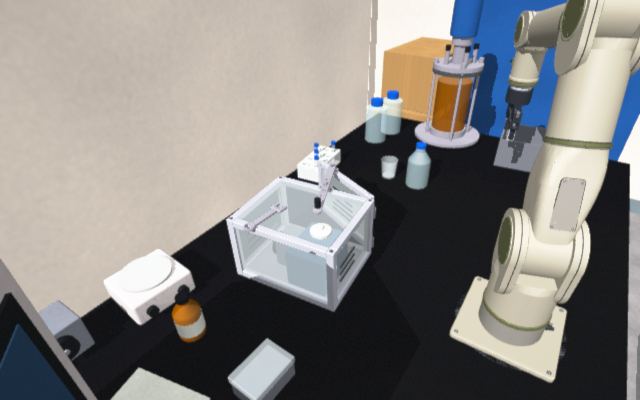

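```bash
python3 - <<'E'
import cv2
a=cv2.imread("pics/scene0.png")[130:280,270:420];cv2.imwrite("pics/sc1.png",cv2.resize(a,None,fx=4,fy=4,interpolation=2))
a=cv2.imread("pics/side0.png")[160:305,225:385];cv2.imwrite("pics/si1.png",cv2.resize(a,None,fx=4,fy=4,interpolation=2))
E
```

```text
(no output)
```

View pics/sc1.png

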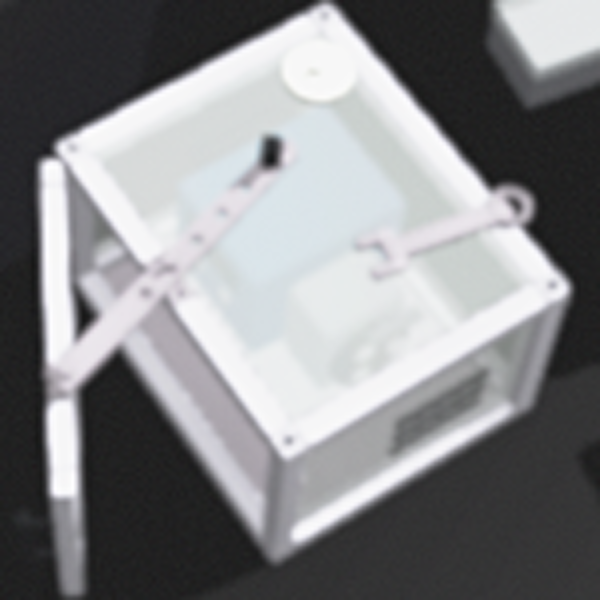

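View pics/si1.png

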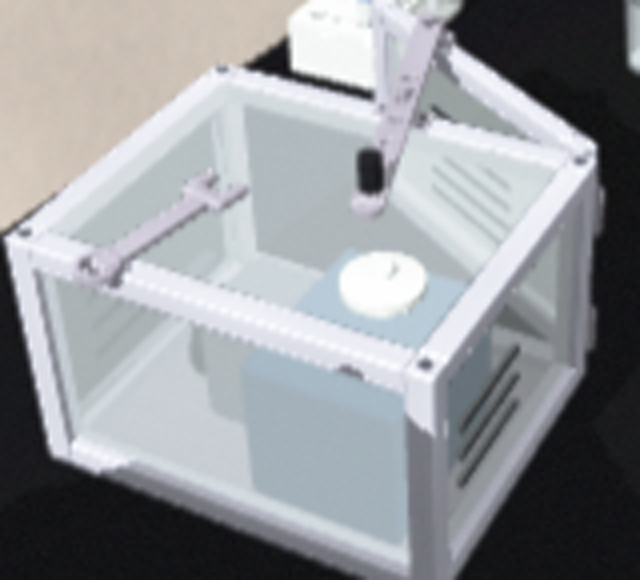

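```bash
cat > h.py <<'E'
from workcell import *
import numpy as np, cv2
from scipy.optimize import least_squares
from scipy.spatial.transform import Rotation as R
P={n:camera_params(n) for n in("scene","side")}
def proj(n,X):
    e=P[n]["extrinsics"]; return cv2.projectPoints(np.atleast_2d(X).astype(float),cv2.Rodrigues(e[:3,:3])[0],e[:3,3],P[n]["mtx"],None)[0][:,0]
def tri(uv):
    f=lambda X:np.concatenate([proj(n,X)[0]-uv[n] for n in uv])
    s=least_squares(f,[.5,0,.22]);return s.x,s.fun
E
python3 - <<'E'
from h import *
B=np.array([[-120,150],[120,150],[120,-150],[-120,-150]])/1e3
uv={"scene":np.array([[72,147],[325,15],[551,286],[289,440]])/4+[270,130],"side":np.array([[581,160],[425,365],[25,232],[222,70]])/4+[225,160]}
def g(p,X):return np.c_[X[:,:2]@R.from_euler('z',p[2]).as_matrix()[:2,:2].T+p[:2],X[:,2] if X.shape[1]>2 else np.full(len(X),.2)]
for ns in(["scene"],["side"],["scene","side"]):
    s=min((least_squares(lambda p:np.concatenate([(proj(n,g(p,B))-uv[n]).ravel() for n in ns]),[.6,0,a]) for a in(0,1.5,3,-1.5)),key=lambda s:s.cost)
    print(ns,np.round(s.x,4),np.round(s.fun,1))
p=s.x
print("knob pred top/bottom,pin seat,final knob\n",np.round(g(p,np.array([[-4.7,45.4,246],[-4.7,45.4,218],[-120,10,226],[-60.6,1.6,232]])/1e3),4))
for nm,a,b in(("knobtop",(272,140),(370,155)),("knobbot",(270,163),(372,190)),):
    X,r=tri({"scene":np.array(a)/4+[270,130],"side":np.array(b)/4+[225,160]});print(nm,np.round(X,4),np.round(r,1))
X,r=tri({"scene":np.array((318,70))/4+[270,130],"side":np.array((383,270))/4+[225,160]});print("disc",np.round(X,4))
for n,o in(("scene",(270,130)),("side",(225,160))): print(n,np.round((proj(n,g(p,np.array([[-4.7,45.4,246],[-4.7,45.4,218],[-120,10,226],[-229.4,-23.6,217]])/1e3))-o)*4))
o=get_obs();print(R.from_quat(o["ee_rot"]).as_matrix().round(3))
w=camera_params("wrist");print(w["mtx"],np.round(w["tool_from_camera"],4))
E
```

```text
['scene'] [ 0.5672  0.0919 -4.6121] [ 0.1  0.1 -0.   0.1  0.2 -0.2 -0.2  0.1]
['side'] [0.5597 0.0912 1.6708] [-0.2  0.4  0.2 -0.1 -0.1  0.1  0.1 -0.3]
['scene', 'side'] [0.5632 0.091  1.6717] [-0.7 -0.7 -0.9 -0.7 -0.7 -1.1 -1.1 -0.9 -1.3 -0.  -1.  -0.7 -1.  -0.3
 -0.8 -0.6]
knob pred top/bottom,pin seat,final knob
 [[ 0.5185  0.0818  0.246 ]
 [ 0.5185  0.0818  0.218 ]
 [ 0.5654 -0.0294  0.226 ]
 [ 0.5677  0.0306  0.232 ]]
knobtop [0.5163 0.0829 0.2432] [-0.9 -0.4 -0.8  0.2]
knobbot [0.5172 0.0816 0.2139] [-1.  -0.4 -0.9  0.2]
disc [0.4587 0.155  0.2182]
scene [[269. 139.]
 [267. 160.]
 [165. 257.]
 [ 63. 367.]]
side [[365. 151.]
 [366. 186.]
 [399.  84.]
 [426.  21.]]
[[ 0.955  0.297 -0.   ]
 [ 0.297 -0.955  0.001]
 [-0.    -0.001 -1.   ]]
[[293.12947106   0.         321.53669309]
 [  0.         293.12947106 200.34837918]
 [  0.           0.           1.        ]] [[-4.000e-04 -9.632e-01 -2.689e-01  6.730e-02]
 [ 1.000e+00 -2.000e-04 -8.000e-04  4.000e-04]
 [ 7.000e-04 -2.689e-01  9.632e-01 -1.754e-01]
 [ 0.000e+00  0.000e+00  0.000e+00  1.000e+00]]
```

step_arm(
  commands=[45, 0.03, 0.06, 0.1, 0, 0, 0, 45, 0.06, 0.13, 0.2, 0, 0, 0.01, 45, 0.1, 0.21, 0.272, 0, 0, 0.02, 45, 0.14, 0.29, 0.272, 0, 0, 0.031, 45, 0.18, 0.37, 0.272, 0, 0, 0.031, 45, 0.22, 0.45, 0.272, 0, 0, 0.031, 45, 0.26, 0.53, 0.272, 0, 0, 0.031, 45, 0.3, 0.61, 0.272, 0, 0, 0.031, 45, 0.333, 0.68, 0.272, 0, 0, 0.031, 45, 0.333, 0.68, 0.272, 0, 0, 0.031],
  squeeze=40,
)

```text
clock: 1.35
position: [0.3869, -0.1854, 0.3608]
ee_rot: [0.98, 0.201, 0.0, 0.0]
ft_force: [0.3, 0.1, 0.4]
grip_width: 0.531
grasp_force: 0.0
```

step_arm(
  commands=[45, 0.035, 0.07, 0, 0, 0, 0, 45, 0.07, 0.145, 0, 0, 0, 0, 45, 0.11, 0.225, 0, 0, 0, 0, 45, 0.145, 0.3, 0, 0, 0, 0, 45, 0.18, 0.37, -0.03, 0, 0, 0, 45, 0.205, 0.42, -0.06, 0, 0, 0, 45, 0.218, 0.45, -0.085, 0, 0, 0, 45, 0.218, 0.45, -0.085, 0, 0, 0, 45, 0.218, 0.45, -0.085, 0, 0, 0, 45, 0.218, 0.45, -0.085, 0, 0, 0],
)

```text
clock: 2.6
position: [0.5166, 0.08, 0.3104]
ee_rot: [0.98, 0.197, 0.0, 0.0]
ft_force: [0.4, 0.7, 0.3]
grip_width: 0.523
grasp_force: 0.0
```

```bash
cat >> h.py <<'E'
W=camera_params("wrist")
def wproj(o,X):
    T=np.eye(4);T[:3,:3]=R.from_quat(o["ee_rot"]).as_matrix();T[:3,3]=o["position"]
    e=np.linalg.inv(T@W["tool_from_camera"]);return cv2.projectPoints(np.atleast_2d(X).astype(float),cv2.Rodrigues(e[:3,:3])[0],e[:3,3],W["mtx"],None)[0][:,0]
def wray(o,uv,z):
    return least_squares(lambda q:wproj(o,[q[0],q[1],z])[0]-uv,o["position"][:2]).x
E
python3 - <<'E'
from h import *
o=get_obs();cv2.imwrite("pics/w1.png",camera("wrist")[:,:,::-1])
print(np.round(o["position"],4),wproj(o,[[.5185,.0818,.246],[.5185,.0818,.218],[.5654,-.0294,.226]]).round(0))
E
```

```text
[0.5166 0.08   0.3104] [[320. 198.]
 [320. 190.]
 [452. 192.]]
```

View pics/w1.png

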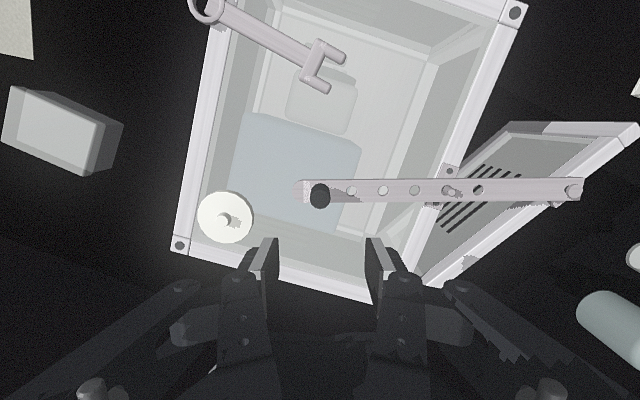

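step_arm(
  commands=[45, 0.003, 0.003, -0.05, 0, 0, 0, 45, 0.003, 0.003, -0.1, 0, 0, 0, 45, 0.003, 0.003, -0.13, 0, 0, 0, 45, 0.003, 0.003, -0.144, 0, 0, 0, 45, 0.003, 0.003, -0.144, 0, 0, 0, 25, 0.003, 0.003, -0.144, 0, 0, 0, 10, 0.003, 0.003, -0.144, 0, 0, 0, 10, 0.003, 0.003, -0.144, 0, 0, 0, 10, 0.003, 0.003, -0.144, 0, 0, 0, 10, 0.003, 0.003, -0.144, 0, 0, 0],
  squeeze=40,
)

```text
clock: 3.9
position: [0.5182, 0.0831, 0.2234]
ee_rot: [0.98, 0.198, 0.0, 0.0]
ft_force: [0.4, 0.2, 0.4]
grip_width: 0.116
grasp_force: 0.0
```

```bash
python3 - <<'E'
from h import *
o=get_obs();print(o["grip_width"],o["position"])
cv2.imwrite("pics/w2.png",camera("wrist")[:,:,::-1])
c={n:camera(n)[:,:,::-1] for n in("scene","side")}
a=cv2.resize(c["scene"][110:230,270:390],(480,480),interpolation=2);b=cv2.resize(c["side"][130:250,280:340],(240,480),interpolation=2)
cv2.imwrite("pics/sc2.png",np.hstack([a,b]))
E
```

```text
0.11567614534265257 [0.51820629 0.08305266 0.22336715]
```

View pics/w2.png

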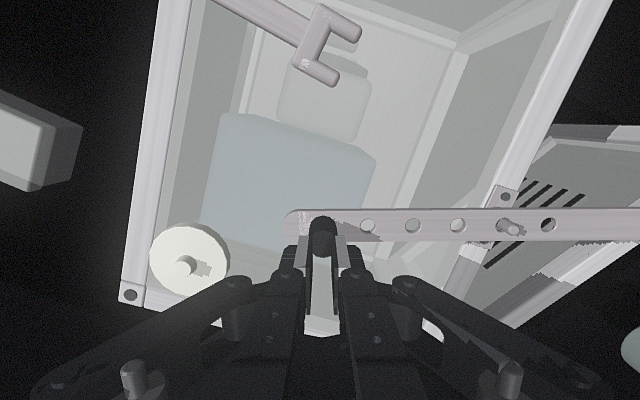

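View pics/sc2.png

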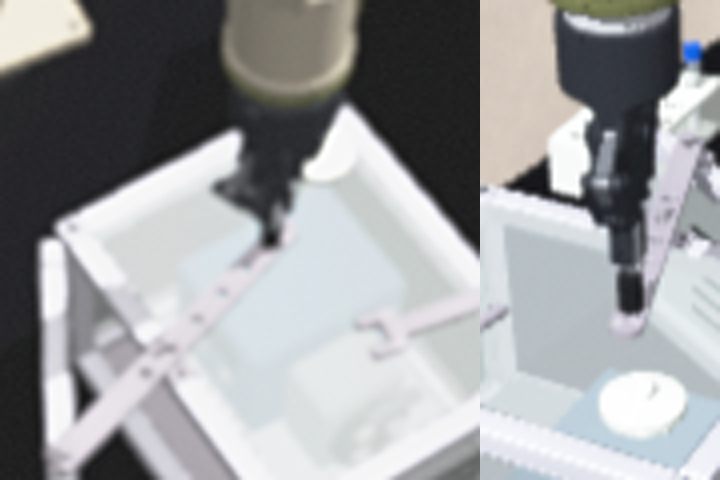

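```bash
python3 - <<'E'
from h import *
o=get_obs();p=o["position"];print(p)
X=np.array([p,p+[0,0,.019],p+[0,0,.03]])
print((proj("scene",X)-[270,110])*4);print((proj("side",X)-[280,130])*4+[480,0]);print(wproj(o,X))
K=np.array([[.5185,.0818,.246],[.5185,.0818,.218]]);print((proj("scene",K)-[270,110])*4,(proj("side",K)-[280,130])*4+[480,0],wproj(o,K))
a=camera("side")[:,:,::-1][165:225,295:335];b=camera("scene")[:,:,::-1][145:185,315:355]
cv2.imwrite("pics/z3.png",np.hstack([cv2.resize(a,(400,600),interpolation=2),cv2.resize(b,(400,400),interpolation=2) if 0 else cv2.copyMakeBorder(cv2.resize(b,(400,400),interpolation=2),0,200,0,0,0)]))
E
```

```text
[0.51819011 0.08300397 0.22332831]
[[268.5880992  234.84386746]
 [269.70360832 221.03651274]
 [270.36024576 212.90890015]]
[[625.37146497 299.97492657]
 [624.37150055 276.20089814]
 [623.78259096 262.19964659]]
[[321.27283332 227.89959339]
 [321.22640695 239.76433511]
 [321.19461705 247.88857731]]
[[268.71413595 219.2331579 ]
 [267.08976853 239.55441415]] [[624.82434058 270.55885756]
 [626.28502409 305.54500009]] [[323.39807086 242.65911406]
 [323.15993432 225.23931368]]
```

View pics/z3.png

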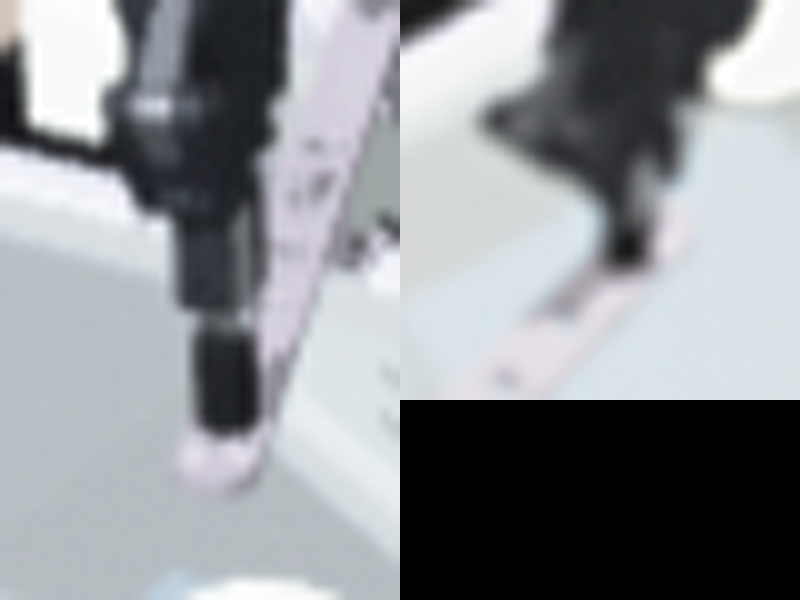

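step_arm(
  commands=[42, 0, 0, 0, 0, 0, 0, 42, 0, 0, 0, 0, 0, 0, 42, 0, 0, -0.008, 0, 0, 0, 42, 0, 0, -0.016, 0, 0, 0, 42, 0, 0, -0.023, 0, 0, 0, 42, 0, 0, -0.023, 0, 0, 0, 25, 0, 0, -0.023, 0, 0, 0, 10, 0, 0, -0.023, 0, 0, 0, 10, 0, 0, -0.023, 0, 0, 0, 10, 0, 0, -0.023, 0, 0, 0],
)

```text
clock: 5.4
position: [0.5185, 0.0825, 0.2098]
ee_rot: [0.98, 0.198, 0.0, 0.0]
ft_force: [0.3, -3.9, 3.4]
grip_width: 0.164
grasp_force: 39.1
```

step_arm(
  commands=[42, 0, 0, 0, 0, 0, 0, 42, 0, 0, 0, 0, 0, 0, 42, 0, 0, -0.006, 0, 0, 0, 42, 0, 0, -0.012, 0, 0, 0, 42, 0, 0, -0.016, 0, 0, 0, 25, 0, 0, -0.016, 0, 0, 0, 10, 0, 0, -0.016, 0, 0, 0, 10, 0, 0, -0.016, 0, 0, 0, 10, 0, 0, -0.016, 0, 0, 0, 10, 0, 0, -0.016, 0, 0, 0],
)

```text
clock: 6.65
position: [0.5184, 0.0825, 0.2]
ee_rot: [0.98, 0.198, 0.0, 0.0]
ft_force: [1.7, -5.7, 1.6]
grip_width: 0.188
grasp_force: 39.1
```

```bash
python3 - <<'E'
from h import *
o=get_obs();print(o["position"],R.from_quat(o["ee_rot"]).as_matrix()[:,1],o["torque"],o["grip_width"],o["ft_force"])
a=camera("side")[:,:,::-1][165:225,295:335];b=camera("wrist")[:,:,::-1][190:290,280:360]
cv2.imwrite("pics/z4.png",np.hstack([cv2.resize(a,(320,480),interpolation=2),cv2.resize(b,(384,480),interpolation=2)]))
E
```

```text
[0.51842133 0.08250633 0.20004702] [ 3.88172475e-01 -9.21586437e-01  7.53715552e-04] [-0.94803892 -0.25166396  0.0727013 ] 0.18761935901254914 [ 1.70938216 -5.7223021   1.61120014]
```

View pics/z4.png

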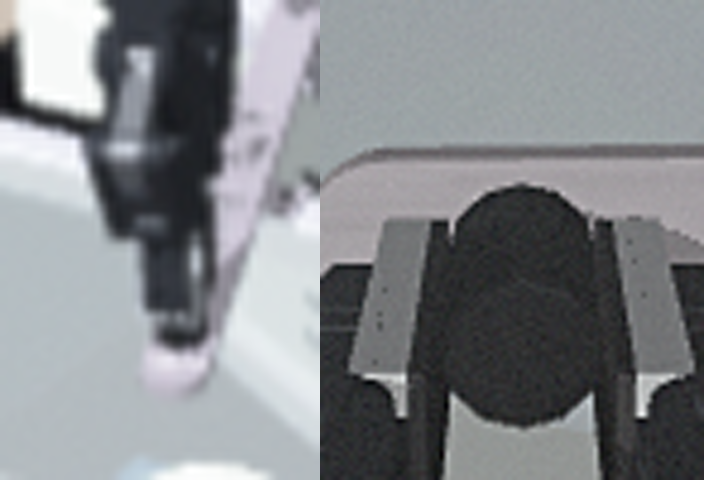

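step_arm(
  commands=[10, 0.0006, -0.0015, 0, 0, 0, 0, 10, 0.0006, -0.0015, 0.005, 0, 0, 0, 10, 0.0006, -0.0015, 0.01, 0, 0, 0, 10, 0.0006, -0.0015, 0.015, 0, 0, 0, 10, 0.0006, -0.0015, 0.02, 0, 0, 0, 10, 0.0006, -0.0015, 0.025, 0, 0, 0, 10, 0.0006, -0.0015, 0.03, 0, 0, 0, 10, 0.0006, -0.0015, 0.035, 0, 0, 0, 10, 0.0006, -0.0015, 0.038, 0, 0, 0, 10, 0.0006, -0.0015, 0.038, 0, 0, 0],
  squeeze=60,
)

```text
clock: 8.0
position: [0.5185, 0.0797, 0.2223]
ee_rot: [0.98, 0.197, -0.001, 0.001]
ft_force: [2.7, -9.6, -6.2]
grip_width: 0.177
grasp_force: 58.5
```

```bash
python3 - <<'E'
from h import *
o=get_obs();print(o["torque"],o["ft_force"],R.from_quat(o["ee_rot"]).as_matrix().round(4).tolist())
a=camera("wrist")[:,:,::-1][170:290,280:640];b=camera("side")[:,:,::-1][150:230,290:370]
a=cv2.resize(a,(780,260),interpolation=2);b=cv2.resize(b,(330,330),interpolation=2);c=cv2.resize(camera("scene")[:,:,::-1][150:250,275:375],(330,330),interpolation=2)
cv2.imwrite("pics/z5.png",np.vstack([a,np.hstack([b,c,np.zeros((330,120,3),np.uint8)])]))
E
```

```text
[-2.03745214 -0.35545613 -0.22900476] [ 2.71563307 -9.57853999 -6.16924714] [[0.9223, 0.3864, -0.001], [0.3864, -0.9223, -0.0026], [-0.002, 0.002, -1.0]]
```

View pics/z5.png

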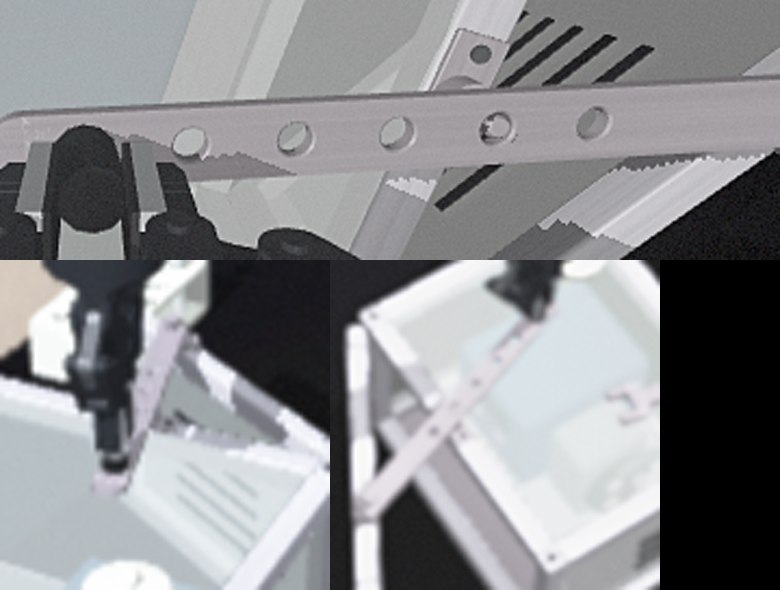

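```bash
cat > plan.py <<'E'
import numpy as np
from scipy.optimize import brentq
from scipy.spatial.transform import Rotation as R
yaw=1.6717;G=np.array([.5632,.0913]);Rg=np.array([[np.cos(yaw),-np.sin(yaw)],[np.sin(yaw),np.cos(yaw)]])
pin=np.array([-.120,.010])
piv=lambda t:np.array([-.130-.2*np.sin(t),.150-.2*np.cos(t)])
def pose(D,a,off=0.):
    """pivot-pin distance D, pitch a -> TCP pos, rot relative to grasp pose (tool vertical, psi0=112.9deg), theta"""
    t=brentq(lambda t:np.hypot(*(pin-piv(t)))-D,.3,1.5)
    d=Rg@(pin-piv(t));d/=np.hypot(*d);P=G+Rg@piv(t)
    psi=np.arctan2(d[1],d[0])
    p=np.r_[P+d*(.235*np.cos(a)+.012*np.sin(a)+off),.212+.235*np.sin(a)-.012*np.cos(a)]
    return p,R.from_rotvec(a*np.array([d[1],-d[0],0]))*R.from_euler('z',psi-np.deg2rad(112.9)),t
def rows(seq,cp,cr):
    """rows relative to commanded pos cp / rotation cr"""
    for D,a,o in seq:
        p,r,t=pose(D,a,o);print(np.round((p-cp)/.6,4).tolist(),np.round((r*cr.inv()).as_rotvec()/np.pi,4).tolist(),round(t,3),p.round(4))
E
python3 - <<'E'
from plan import *
c=np.array([.5188,.0819,.2232]);I=R.identity()
rows([(.1144,a,0) for a in(0,.094,.115,.135,.155,.165)],c,I)
E
```

```text
[-0.0005, 0.0002, -0.0387] [0.0, 0.0, -0.0003] 0.52 [0.5185 0.082  0.2   ]
[-0.0005, 0.0004, -0.0018] [0.0276, 0.0116, -0.0003] 0.52 [0.5185 0.0821 0.2221]
[-0.0004, -0.0, 0.0064] [0.0337, 0.0142, -0.0003] 0.52 [0.5186 0.0819 0.227 ]
[-0.0001, -0.0006, 0.0142] [0.0396, 0.0167, -0.0003] 0.52 [0.5187 0.0816 0.2317]
[0.0001, -0.0012, 0.022] [0.0455, 0.0192, -0.0003] 0.52 [0.5189 0.0812 0.2364]
[0.0003, -0.0016, 0.0259] [0.0484, 0.0204, -0.0003] 0.52 [0.519  0.0809 0.2388]
```

step_arm(
  commands=[10, 0, 0, 0, 0.014, 0.006, 0, 10, 0, 0, 0, 0.0276, 0.0116, 0, 10, 0, 0, 0.0064, 0.0337, 0.0142, 0, 10, 0, -0.0006, 0.0142, 0.0396, 0.0167, 0, 10, 0.0001, -0.0012, 0.022, 0.0455, 0.0192, 0, 10, 0.0003, -0.0016, 0.0259, 0.0484, 0.0204, 0, 10, 0.0003, -0.0016, 0.0259, 0.0484, 0.0204, 0, 10, 0.0003, -0.0016, 0.0259, 0.0484, 0.0204, 0, 10, 0.0003, -0.0016, 0.0259, 0.0484, 0.0204, 0, 10, 0.0003, -0.0016, 0.0259, 0.0484, 0.0204, 0],
  squeeze=60,
)

```text
clock: 9.4
position: [0.5187, 0.0813, 0.2382]
ee_rot: [0.977, 0.198, -0.016, -0.081]
ft_force: [1.4, 3.9, 1.0]
grip_width: 0.172
grasp_force: 61.5
```

```bash
python3 - <<'E'
from plan import *
c=np.array([.5188,.0819,.2232])+.6*np.array([.0003,-.0016,.0259]);r=R.from_rotvec(np.pi*np.array([.0484,.0204,0]))
rows([(.1144,.175,0),(.1144,.187,0),(.1144,.187,0)]+[(D,.187,0) for D in(.118,.122,.126,.130,.134)],c,r)
E
```

```text
[0.0002, -0.0005, 0.0039] [0.0029, 0.0013, -0.0003] 0.52 [0.5191 0.0807 0.2411]
[0.0004, -0.001, 0.0086] [0.0064, 0.0028, -0.0003] 0.52 [0.5192 0.0803 0.2439]
[0.0004, -0.001, 0.0086] [0.0064, 0.0028, -0.0003] 0.52 [0.5192 0.0803 0.2439]
[0.0086, -0.0042, 0.0086] [0.0065, 0.0027, -0.0107] 0.546 [0.5241 0.0784 0.2439]
[0.0171, -0.0082, 0.0086] [0.0065, 0.0025, -0.0218] 0.575 [0.5292 0.076  0.2439]
[0.0249, -0.0127, 0.0086] [0.0066, 0.0024, -0.0325] 0.604 [0.5339 0.0733 0.2439]
[0.0322, -0.0175, 0.0086] [0.0066, 0.0023, -0.0427] 0.633 [0.5383 0.0704 0.2439]
[0.0389, -0.0227, 0.0086] [0.0066, 0.0022, -0.0526] 0.661 [0.5423 0.0673 0.2439]
```

step_arm(
  commands=[10, 0.0002, -0.0005, 0.0039, 0.0029, 0.0013, 0, 10, 0.0004, -0.001, 0.0086, 0.0064, 0.0028, 0, 10, 0.0004, -0.001, 0.0086, 0.0064, 0.0028, 0, 10, 0.0004, -0.001, 0.0086, 0.0064, 0.0028, 0, 10, 0.0086, -0.0042, 0.0086, 0.0065, 0.0027, -0.0107, 10, 0.0171, -0.0082, 0.0086, 0.0065, 0.0025, -0.0218, 10, 0.0249, -0.0127, 0.0086, 0.0066, 0.0024, -0.0325, 10, 0.0322, -0.0175, 0.0086, 0.0066, 0.0023, -0.0427, 10, 0.0389, -0.0227, 0.0086, 0.0066, 0.0022, -0.0526, 10, 0.0389, -0.0227, 0.0086, 0.0066, 0.0022, -0.0526],
)

```text
clock: 10.65
position: [0.5423, 0.0669, 0.2433]
ee_rot: [0.989, 0.116, -0.011, -0.092]
ft_force: [2.0, 3.3, 0.4]
grip_width: 0.173
grasp_force: 61.5
```

```bash
python3 - <<'E'
from plan import *
c=np.array([.5188,.0819,.2232])+.6*np.array([.0003+.0389,-.0016-.0227,.0259+.0086]);p,r,t=pose(.134,.187);print(c,p)
rows([(D,.187,0) for D in(.139,.144,.149,.154,.159,.164,.168,.172)],c,r)
E
```

```text
[0.54232 0.06732 0.2439 ] [0.54229793 0.06732234 0.24389853]
[0.0076, -0.0068, -0.0] [0.0, 0.0, -0.0119] 0.697 [0.5469 0.0632 0.2439]
[0.0145, -0.0141, -0.0] [0.0, 0.0, -0.0233] 0.732 [0.551  0.0589 0.2439]
[0.0206, -0.0216, -0.0] [0.0, 0.0, -0.0343] 0.768 [0.5547 0.0544 0.2439]
[0.0261, -0.0294, -0.0] [0.0, 0.0, -0.045] 0.804 [0.558  0.0497 0.2439]
[0.0309, -0.0374, -0.0] [-0.0, -0.0, -0.0554] 0.84 [0.5609 0.0449 0.2439]
[0.0351, -0.0455, -0.0] [-0.0, 0.0, -0.0656] 0.875 [0.5634 0.04   0.2439]
[0.038, -0.0521, -0.0] [0.0, 0.0, -0.0736] 0.904 [0.5651 0.036  0.2439]
[0.0405, -0.0588, -0.0] [0.0, 0.0, -0.0814] 0.933 [0.5666 0.032  0.2439]
```

step_arm(
  commands=[10, 0.0076, -0.0068, 0, 0, 0, -0.0119, 10, 0.0145, -0.0141, 0, 0, 0, -0.0233, 10, 0.0206, -0.0216, 0, 0, 0, -0.0343, 10, 0.0261, -0.0294, 0, 0, 0, -0.045, 10, 0.0309, -0.0374, 0, 0, 0, -0.0554, 10, 0.0351, -0.0455, 0, 0, 0, -0.0656, 10, 0.038, -0.0521, 0, 0, 0, -0.0736, 10, 0.0405, -0.0588, 0, 0, 0, -0.0814, 10, 0.0405, -0.0588, 0, 0, 0, -0.0814, 10, 0.0405, -0.0588, 0, 0, 0, -0.0814],
)

```text
clock: 11.9
position: [0.5664, 0.0322, 0.2434]
ee_rot: [0.996, -0.011, 0.001, -0.093]
ft_force: [2.7, 2.0, 0.9]
grip_width: 0.175
grasp_force: 61.5
```

```bash
python3 - <<'E'
from h import *
from plan import pose
o=get_obs();print(o["position"],o["ft_force"],o["torque"])
im=camera("wrist")[:,:,::-1];cv2.imwrite("pics/w6.png",im)
# expected hole centres (bar top surface) from tool pose: bar frame
Tm=R.from_quat(o["ee_rot"]).as_matrix();d=-Tm[:,1];n=-Tm[:,2]
for s in(.205,.175,.145,.115,.085):
    X=o["position"]-d*(.235-s)+n*.012; print(s,"top",wproj(o,X+n*.005)[0].round(1),"bot",wproj(o,X)[0].round(1),X.round(4))
p,_,_=pose(.172,.187); 
pn=[.5654,-.0291];print("pin",wproj(o,[[*pn,.226],[*pn,.212]]).round(1))
g=cv2.cvtColor(im,cv2.COLOR_BGR2GRAY)
s=wproj(o,o["position"]-d*.06+n*.017)[0].astype(int)
print(s);np.set_printoptions(linewidth=300)
c=g[s[1]-26:s[1]+28:2,s[0]-36:s[0]+38:2];print(c)
E
```

```text
[0.56635172 0.03222011 0.243398  ] [2.69427721 2.01183062 0.92589826] [ 0.30141242 -0.66991993  0.50452002]
0.205 top [371.8 238.6] bot [370.4 235.3] [5.657e-01 5.000e-04 2.496e-01]
0.175 top [423.3 238.6] bot [420.5 235.3] [ 0.565  -0.029   0.2441]
0.145 top [474.8 238.6] bot [470.6 235.3] [ 0.5644 -0.0584  0.2385]
0.115 top [526.3 238.6] bot [520.7 235.3] [ 0.5638 -0.0879  0.2329]
0.085 top [577.9 238.6] bot [570.8 235.3] [ 0.5631 -0.1174  0.2274]
pin [[417.1 224.4]
 [414.7 217.6]]
[423 238]
[[196 196 194 187 207 206 177 200  78 150 141 143 143 137 142 143 148 141 140 142 141  40  52  51  51  39  46  44  38  41  37  47  37  43  45  43  37]
 [196 196 196 186 206 205 183 227  98 142 142 139 145  91  94  95 100 141 139 135 143  41  52  54  49  54  47  34  43  37  40  39  40  44  41  37  38]
 [197 196 196 195 203 207 185 214 143 142 142 145  85  94  94  96  93 110 144 142 147  64  51  55  48  50  53  50  53  42  38  46  43  46  33  38  38]
 [200 200 198 195 209 207 198 244 139 143 145 149  86  97  95  96 102  90 144 145 150  64  41  45  43  39  40  40  42  42  42  41  42  35  40  40  4
[... 2776 characters left out ...]
36 137 134 135 139 142 138 138 135 138 140 137 136 138 140 133 139 136 137 134 136 139 135 135]
 [192 194 190 194 194 205 210 205 221 222 225 228 226 226 223 225 225 225 220 216 209 148 173 169 173 173 170 174 179 157 122 122 124 123 122 126 122]
 [188 189 192 191 191 202 200 195 215 219 217 221 218 217 214 216 218 215 214 211 208 100 170 167 167 169 170 171 143 120 126 125 123 125 125 124 122]
 [204 204 205 206 207 185 190 190 210 216 220 223 219 219 214 213 215 216 213 210 209  91 163 170 173 171 164 126 121 126 121 127 124 124 124 123 124]
 [206 206 206 206 209 184 188 189 198 218 220 222 218 216 212 213 218 215 212 210 215  96 150 163 171 149 142 143 122 123 122 128 127 123 126 124 126]]
```

```bash
python3 - <<'E'
from h import *
def dark(f,x0,x1,y0,y1,t=115):
    g=cv2.cvtColor(cv2.imread(f),cv2.COLOR_BGR2GRAY)[y0:y1,x0:x1];n,l,s,c=cv2.connectedComponentsWithStats((g<t).astype(np.uint8))
    for i in range(1,n):
        if s[i][4]>12:print(f,c[i]+[x0,y0],s[i])
q=np.array([.98,.1976,0,0]);q/=np.linalg.norm(q)
o1={"position":np.array([.5166,.08,.3104]),"ee_rot":q};o6=get_obs();print(o6["position"])
dark("pics/w1.png",440,460,162,179);dark("pics/w6.png",400,432,200,219)
gw=cv2.cvtColor(cv2.imread("pics/w1.png"),cv2.COLOR_BGR2GRAY);np.set_printoptions(linewidth=250)
print("w1 pin x438.. y178..\n",gw[178:204,438:472])
for z in(.203,.205):print(z,"w1 screw",wray(o1,[449,171],z).round(4),"w6",wray(o6,[417,217],z).round(4))
print("pin w1 @.226 (451,190)",wray(o1,[451,190],.226).round(4))
E
```

```text
[0.56634544 0.03230899 0.24342142]
pics/w1.png [449.22727273 170.40909091] [ 7  6  6  5 22]
pics/w6.png [429.17647059 208.15294118] [26  0  6 19 85]
pics/w6.png [417.96666667 204.5       ] [11  3 14  6 30]
pics/w6.png [405.375 208.65 ] [ 2  4  9 13 40]
pics/w6.png [415.61016949 216.        ] [10 13 13  6 59]
w1 pin x438.. y178..
 [[134 138 138 138 136 138 138 143 139 141 138 137 140 140 140 123 125 120 125 124 122 127 127 125 124 124 126 128 134 141 142 144 142 138]
 [173 174 178 173 171 175 173 172 172 172 174 171 173 173 173 176 177 177 176 174 175 187 187 189 190 192 190 189 192 193 192 192 191 190]
 [188 189 189 188 187 187 185 187 187 189 189 189 187 185 187 187 188 187 187 187 186 187 186 188 186 186 183 185 187 186 186 186 186 186]
 [182 184 183 186 187 185 186 187 182 185 186 186 181 185 186 183 182 183 184 184 185 182 181 181 183 185 180 183 181 179 183 182 185 181]
 [185 184 184 183 181 183 181 181 182 184 183 182 182 181 182 182 181 181 182 180 179 180 182 181 179 183 182 181 182 180 177 180 180 180]
 [182 184 179 184 183 182 181 184 184 182 185 181 181 183 181 186 182 182
[... 2295 characters left out ...]
 182 185 181 182 182 180 182 184 185 186 182 185 180 181 182 181 182 180 185 181 181 185 182 180 179 182 181 183 182 182 183 181 185]
 [184 184 183 182 171 170 172 175 177 181 150 148 142 154 171 173 173 173 175 179 147 150 146 143 149 169 174 167 171 173 169 169 107 101]
 [ 67 107 138 135 139 141 138 149 120  42  36  44  81 149 146 145 146 152 148  87  36  39  44  76 151 145 146 147 151 147 150  55  41  30]
 [ 76 132 142 141 153 149 140  90  47  43  56 113 158 152 152 153 151 150  90  50  47  55 111 157 153 147 152 151 147 122  46  47  40  57]]
0.203 w1 screw [ 0.5816 -0.0281] w6 [ 0.5629 -0.0318]
0.205 w1 screw [ 0.5816 -0.0272] w6 [ 0.5636 -0.0315]
pin w1 @.226 (451,190) [ 0.5668 -0.0276]
```

```bash
python3 - <<'E'
from plan import *
import plan
c=np.array([.54232+.6*.0405,.06732-.6*.0588,.2439]);r=pose(.172,.187)[1]
plan.G=plan.G+np.array([.0015,0])
rows([(.175*np.cos(a),a,0) for a in(.187,.165,.145,.125,.11,.095,.08,.065,.05,.035,.02,.01,0,-.005)],c,r)
E
```

```text
[0.0025, 0.0001, -0.0] [-0.0, 0.0, 0.0001] 0.933 [0.5681 0.0321 0.2439]
[0.0029, -0.0, -0.0086] [-0.007, 0.0002, -0.0012] 0.938 [0.5684 0.032  0.2388]
[0.0033, -0.0001, -0.0164] [-0.0134, 0.0003, -0.0023] 0.942 [0.5686 0.032  0.2341]
[0.0035, -0.0002, -0.0242] [-0.0197, 0.0005, -0.0032] 0.945 [0.5687 0.0319 0.2294]
[0.0037, -0.0004, -0.03] [-0.0245, 0.0007, -0.0038] 0.947 [0.5689 0.0318 0.2259]
[0.0039, -0.0005, -0.0359] [-0.0293, 0.0008, -0.0043] 0.949 [0.569  0.0317 0.2223]
[0.004, -0.0007, -0.0418] [-0.034, 0.001, -0.0047] 0.951 [0.569  0.0316 0.2188]
[0.0041, -0.0009, -0.0477] [-0.0388, 0.0011, -0.0051] 0.952 [0.5691 0.0315 0.2153]
[0.0042, -0.0011, -0.0536] [-0.0436, 0.0013, -0.0054] 0.954 [0.5692 0.0314 0.2118]
[0.0043, -0.0013, -0.0594] [-0.0484, 0.0015, -0.0056] 0.954 [0.5692 0.0312 0.2082]
[0.0043, -0.0016, -0.0653] [-0.0531, 0.0016, -0.0057] 0.955 [0.5692 0.0311 0.2047]
[0.0043, -0.0018, -0.0692] [-0.0563, 0.0017, -0.0058] 0.955 [0.5692 0.031  0.2024]
[0.0043, -0.002, -0.0732] [-0.0595, 0.0018, -0.0058] 0.955 [0.5692 0.0309 0.2   ]
[0.0043, -0.0021, -0.0751] [-0.0611, 0.0019, -0.0058] 0.955 [0.5692 0.0308 0.1988]
```

Down to just above the pin's top first.

step_arm(
  commands=[10, 0.0025, 0, 0, 0, 0, 0, 10, 0.0029, 0, -0.0086, -0.007, 0.0002, -0.0012, 10, 0.0033, -0.0001, -0.0164, -0.0134, 0.0003, -0.0023, 10, 0.0035, -0.0002, -0.0242, -0.0197, 0.0005, -0.0032, 10, 0.0037, -0.0004, -0.03, -0.0245, 0.0007, -0.0038, 10, 0.0039, -0.0005, -0.0359, -0.0293, 0.0008, -0.0043, 10, 0.0039, -0.0005, -0.0359, -0.0293, 0.0008, -0.0043, 10, 0.0039, -0.0005, -0.0359, -0.0293, 0.0008, -0.0043, 10, 0.0039, -0.0005, -0.0359, -0.0293, 0.0008, -0.0043, 10, 0.0039, -0.0005, -0.0359, -0.0293, 0.0008, -0.0043],
)

```text
clock: 13.2
position: [0.5688, 0.0318, 0.2219]
ee_rot: [0.999, -0.018, 0.001, -0.047]
ft_force: [2.4, 4.3, 0.7]
grip_width: 0.174
grasp_force: 61.5
```

```bash
python3 - <<'E'
from h import *
o=get_obs();print(o["position"],o["ft_force"],o["torque"])
im=camera("wrist")[:,:,::-1];cv2.imwrite("pics/w7.png",im)
Tm=R.from_quat(o["ee_rot"]).as_matrix();d=-Tm[:,1];n=-Tm[:,2]
X=o["position"]-d*.06+n*.012;print("hole4",X.round(4),"top",wproj(o,X+n*.005)[0].round(1),"bot",wproj(o,X)[0].round(1))
pn=[.5654,-.0291];print("pin",wproj(o,[[*pn,.226],[*pn,.212]]).round(1),"screw",wproj(o,[.5816,-.0281,.203]))
g=cv2.cvtColor(im,cv2.COLOR_BGR2GRAY);s=wproj(o,X+n*.005)[0].astype(int)
print(s);np.set_printoptions(linewidth=300);print(g[s[1]-32:s[1]+12,s[0]-18:s[0]+16])
E
```

```text
[0.56878171 0.03183243 0.22194397] [2.39329548 4.25192904 0.69884571] [ 0.7280341  -0.58586358  0.43165571]
hole4 [ 0.5666 -0.029   0.2282] top [423.5 238.6] bot [420.7 235.3]
pin [[419.9 235.8]
 [415.  227.6]] screw [[411.8592131  199.99033281]]
[423 238]
[[182 175 179 ...  48  47  44]
 [137 132 130 ...  53  42  43]
 [141 136 135 ...  45  48  42]
 ...
 [137 142 140 ... 136 136 138]
 [141 140 137 ... 138 137 136]
 [145 142 142 ... 139 141 137]]
```

```bash
python3 - <<'E'
import cv2,numpy as np,sys
np.set_printoptions(linewidth=300,threshold=sys.maxsize)
g=cv2.cvtColor(cv2.imread("pics/w7.png"),cv2.COLOR_BGR2GRAY);print("rows 198-212, cols 400-431\n",g[198:212:2,400:431:1]);print("rows 226-254, cols 408-438\n",g[226:254,408:438])
E
```

```text
rows 198-212, cols 400-431
 [[179 178 176 182 180 178 181 164  90 104 106 107 105 106 106  95 141 186 180 171 177 181 181 185 184  77  44  51  47  48  50]
 [179 181 177 183 183 183 181 140  99 107 110 105 110 109 105 105  95 187 177 175 175 181 180 183 186 100  46  49  45  55  45]
 [178 177 180 181 181 181 179 188 163 108 105 105 105 104 104 104 173 186 179 175 175 181 178 182 195 100  41  45  50  48  52]
 [178 180 178 183 180 178 176 182 186 197 178 139 134 155 191 188 183 182 179 176 176 180 180 181 194 136  43  38  55  48  51]
 [180 183 181 182 181 182 175 179 183 187 186 184 184 183 182 179 181 181 179 173 178 180 182 183 191 148  47  47  51  49  47]
 [142 138 134 139 138 141 136 135 140 143 145 136 144 140 140 141 138 139 134 137 131 139 139 139 145 143  44  45  51  51  47]
 [142 143 136 140 142 139 137 138 144 149 145 143 140 146 143 140 141 144 143 138 134 140 142 138 146 150  56  37  47  52  47]]
rows 226-254, cols 408-438
 [[142 137 142 140 141 141 139 138 140 137 139 138 139 133 141 138 136 141 139 140 139 136 138 140 140 137 138 136 139 137]
 [142 141 139 136 139 139 137 1
[... 2590 characters left out ...]
140 127 125 121 116 116 109 115 122 122 120 132 142 141 136 136 142 139 136 138 137]
 [142 142 143 144 142 141 140 145 142 144 145 140 130 128 124 123 129 128 136 143 138 143 139 140 140 136 142 139 139 141]
 [142 144 143 141 143 140 142 144 141 145 141 145 143 147 146 146 146 144 143 143 141 143 139 145 144 141 140 139 140 141]
 [144 142 142 142 139 141 143 141 141 140 140 138 138 138 141 142 140 138 139 137 140 140 140 143 136 139 141 138 139 137]
 [141 138 143 140 139 141 142 137 140 139 139 141 141 136 137 139 138 138 140 136 137 138 136 136 133 136 136 137 135 136]
 [139 142 141 139 136 140 136 134 137 136 138 135 139 139 139 140 139 135 140 137 137 134 132 137 137 135 136 135 136 138]]
```

step_arm(
  commands=[10, 0.002, 0, 0, 0, 0, 0, 10, 0.004, 0, 0, 0, 0, 0, 10, 0.004, 0, 0, 0, 0, 0, 10, 0.0041, -0.0001, -0.002, -0.0016, 0, 0, 10, 0.0041, -0.0001, -0.004, -0.0032, 0, 0, 10, 0.0041, -0.0002, -0.006, -0.0047, 0.0002, -0.0004, 10, 0.0041, -0.0002, -0.008, -0.0063, 0.0002, -0.0004, 10, 0.0042, -0.0003, -0.01, -0.008, 0.0003, -0.0006, 10, 0.0042, -0.0003, -0.01, -0.008, 0.0003, -0.0006, 10, 0.0042, -0.0003, -0.01, -0.008, 0.0003, -0.0006],
)

```text
clock: 14.5
position: [0.5709, 0.0317, 0.2156]
ee_rot: [0.999, -0.019, 0.0, -0.035]
ft_force: [-0.3, 3.4, -0.1]
grip_width: 0.175
grasp_force: 61.5
```

```bash
python3 - <<'E'
from h import *
import sys
o=get_obs();print(o["position"],o["ft_force"],o["torque"])
im=camera("wrist")[:,:,::-1];cv2.imwrite("pics/w8.png",im)
Tm=R.from_quat(o["ee_rot"]).as_matrix();d=-Tm[:,1];n=-Tm[:,2]
X=o["position"]-d*.06+n*.012;print("hole4",X.round(4),"top",wproj(o,X+n*.005)[0].round(1),"bot",wproj(o,X)[0].round(1))
np.set_printoptions(linewidth=300,threshold=sys.maxsize)
print(cv2.cvtColor(im,cv2.COLOR_BGR2GRAY)[229:253,411:437])
E
```

```text
[0.57089878 0.03165812 0.21562712] [-0.32473749  3.42160826 -0.08541884] [ 0.54887805 -0.06360509  0.39008157]
hole4 [ 0.5686 -0.029   0.2234] top [423.5 238.6] bot [420.7 235.3]
[[137 144 141 139 141 141 138 141 139 139 141 141 134 137 140 137 136 138 136 138 135 138 139 134 140 135]
 [140 141 138 139 138 141 140 141 140 142 136 139 142 139 138 139 138 140 138 137 138 135 133 140 135 137]
 [138 142 141 143 141 141 137 140 140 141 139 142 141 140 139 141 140 139 140 137 137 139 134 133 139 133]
 [144 142 140 141 140 140 141 142 140 145 141 143 143 138 143 143 141 140 141 140 144 140 139 137 141 137]
 [140 144 144 140 143 142 143 142 142 142 140 131 130 114 128 129 137 137 137 143 143 140 141 139 142 141]
 [143 140 142 138 136 141 143 142 127 110 107  86  86  84 107 139 133 129 120 138 138 136 140 135 138 132]
 [137 141 141 138 138 138 143 128 102  89  90  91  90  95  83 109 147 149 100 113 134 136 136 134 133 136]
 [139 138 138 143 139 143 111  90  95  97 100 105 103  97  94  83 144 148 113  98 125 137 136 134 134 136]
 [139 143 141 144 145 117  88  97 101 106 100 106 107 110 105  94
[... 947 characters left out ...]
 144 128  97  89  88  90 108 119 125 140 140 140 140 137]
 [139 138 139 139 144 122 101  92  93  90  91  94  89  88  90  91  91 104 120 118 134 139 136 138 136 138]
 [138 137 142 138 143 139 120 113  98  92  87  94  93  92  96 105 114 122 125 138 135 139 133 138 134 137]
 [144 141 140 141 140 141 139 126 122 114 116 110 107 115 122 121 123 131 141 139 138 142 135 141 137 136]
 [145 141 144 143 143 142 145 148 142 130 129 122 123 123 128 135 145 142 143 138 140 141 142 142 143 140]
 [147 147 141 144 149 144 145 145 144 145 150 146 144 147 146 146 144 129 144 142 142 141 144 139 143 141]
 [140 144 146 139 145 142 142 137 140 143 141 140 139 139 142 140 141 140 137 139 139 139 138 138 139 138]]
```

step_arm(
  commands=[10, -0.001, 0, 0, 0, 0, 0, 10, -0.0022, 0, 0, 0, 0, 0, 10, -0.0022, 0, -0.002, -0.0016, 0, 0, 10, -0.0022, -0.0001, -0.004, -0.0032, 0, 0, 10, -0.0022, -0.0001, -0.006, -0.0048, 0.0001, 0, 10, -0.0022, -0.0002, -0.008, -0.0064, 0.0002, -0.0002, 10, -0.0022, -0.0002, -0.01, -0.008, 0.0002, -0.0002, 10, -0.0022, -0.0003, -0.012, -0.0096, 0.0003, -0.0003, 10, -0.0022, -0.0003, -0.012, -0.0096, 0.0003, -0.0003, 10, -0.0022, -0.0003, -0.012, -0.0096, 0.0003, -0.0003],
)

```text
clock: 15.8
position: [0.5699, 0.0318, 0.2087]
ee_rot: [1.0, -0.019, 0.0, -0.02]
ft_force: [1.8, 4.4, 0.7]
grip_width: 0.175
grasp_force: 61.6
```

```bash
python3 - <<'E'
from h import *
import sys
o=get_obs();print(o["position"],o["ft_force"],o["torque"])
im=camera("wrist")[:,:,::-1];cv2.imwrite("pics/w9.png",im)
np.set_printoptions(linewidth=300,threshold=sys.maxsize)
print(cv2.cvtColor(im,cv2.COLOR_BGR2GRAY)[229:257,411:437])
E
```

```text
[0.56990459 0.03175946 0.20869572] [1.76078566 4.40692899 0.69858876] [ 0.7751328  -0.52613655  0.41894101]
[[142 143 140 143 139 141 140 142 140 143 143 138 139 140 142 141 139 138 141 139 140 138 137 139 139 139]
 [144 143 142 143 143 140 141 140 143 139 140 141 137 140 143 140 141 142 140 140 137 138 140 140 135 136]
 [142 146 142 139 143 142 143 141 142 140 142 143 147 146 141 143 139 142 143 141 139 142 138 142 139 140]
 [144 145 146 145 144 144 142 146 145 146 141 141 143 137 133 142 140 141 144 143 141 142 143 145 141 143]
 [141 141 140 140 142 143 143 148 142 134 103 108  94  95  96 116 129 125 134 138 142 140 138 138 139 137]
 [143 141 141 142 140 139 142 131 101  87  90  94  93  92  88  90 111 125 118 126 137 138 137 138 135 135]
 [140 141 143 145 140 144 131 104  95  94  92  98  91  98  94  88  82 131 110 117 131 138 141 132 135 137]
 [146 142 142 139 146 135 101  89  93  98  95  97  94  97  98  94  94 102 114  86 120 130 140 139 140 137]
 [144 140 143 148 144 101  85  93  94  93  92  95  97  96  98  98  88  93  88  79 101 119 142 142 141 136]
 [140 140 142 146 120  83  90
[... 1304 characters left out ...]
 136 144 141 149 148 152 150 144 143 143 144 147 144 142]
 [142 143 144 144 146 144 142 145 144 143 146 143 142 146 145 145 143 141 142 140 144 143 140 139 143 143]
 [143 144 148 143 144 142 142 139 142 142 139 139 142 140 141 138 141 139 141 137 142 137 141 140 137 138]
 [143 143 138 140 142 144 141 141 141 139 138 144 141 140 137 139 145 138 137 141 140 138 136 137 141 136]
 [144 144 144 145 145 143 142 144 145 143 143 140 143 140 142 142 142 140 139 142 138 144 143 140 142 141]
 [143 143 142 142 143 140 140 143 139 139 142 143 140 141 141 139 144 145 138 142 140 143 138 141 142 142]
 [146 144 146 144 144 142 144 144 149 146 145 145 147 147 137 136 138 140 140 137 140 133 138 137 137 136]]
```

step_arm(
  commands=[10, 0, 0, -0.002, -0.0016, 0, 0, 10, 0, -0.0001, -0.004, -0.0032, 0, 0, 10, 0, -0.0002, -0.006, -0.0048, 0.0001, 0, 10, 0, -0.0003, -0.008, -0.0064, 0.0002, 0, 10, 0, -0.0004, -0.01, -0.008, 0.0002, 0, 10, 0, -0.0005, -0.012, -0.0096, 0.0003, 0, 10, 0, -0.0006, -0.0135, -0.0108, 0.0003, 0, 10, 0, -0.0006, -0.015, -0.012, 0.0003, 0, 10, 0, -0.0006, -0.015, -0.012, 0.0003, 0, 10, 0, -0.0006, -0.015, -0.012, 0.0003, 0],
)

```text
clock: 17.1
position: [0.57, 0.0311, 0.2003]
ee_rot: [1.0, -0.019, 0.001, -0.001]
ft_force: [0.6, 3.4, 5.5]
grip_width: 0.176
grasp_force: 62.1
```

step_arm(
  commands=[10, 0, 0, -0.001, 0, 0, 0, 10, 0, 0, -0.002, 0, 0, 0, 10, 0, 0, -0.002, 0, 0, 0, 10, 0, 0, -0.002, 0, 0, 0, 10, 0, 0, -0.002, 0, 0, 0, 10, 0, 0, -0.002, 0, 0, 0, 10, 0, 0, -0.002, 0, 0, 0, 10, 0, 0, -0.002, 0, 0, 0, 10, 0, 0, -0.002, 0, 0, 0, 10, 0, 0, -0.002, 0, 0, 0],
)

```text
clock: 18.35
position: [0.5702, 0.0311, 0.2002]
ee_rot: [1.0, -0.019, 0.001, -0.0]
ft_force: [-2.9, 2.5, 12.8]
grip_width: 0.177
grasp_force: 63.0
```

```bash
python3 - <<'E'
from h import *
import sys
o=get_obs();print(o["position"],o["ft_force"],o["torque"])
im=camera("wrist")[:,:,::-1];cv2.imwrite("pics/w10.png",im)
np.set_printoptions(linewidth=300,threshold=sys.maxsize)
print(cv2.cvtColor(im,cv2.COLOR_BGR2GRAY)[229:259,411:441])
E
```

```text
[0.57022209 0.03114484 0.20017153] [-2.94933784  2.45649627 12.79935298] [0.47529119 0.74819501 0.50800632]
[[147 145 141 144 143 145 146 144 143 143 141 144 141 144 142 140 142 142 144 141 139 139 140 144 140 140 138 140 139 140]
 [146 144 144 144 144 143 142 145 144 148 141 139 146 141 142 143 139 143 143 142 142 141 141 142 138 142 141 142 141 142]
 [142 145 146 143 144 147 143 145 147 143 144 143 143 148 145 142 142 144 143 141 142 142 142 141 142 143 140 140 140 140]
 [147 148 147 147 147 145 144 142 146 150 144 149 147 145 148 146 143 146 141 145 142 144 145 139 148 146 143 145 144 142]
 [145 144 143 148 144 144 144 148 151 146 133 124 112 129 131 133 131 139 145 146 145 143 141 141 144 141 142 144 140 144]
 [144 142 145 143 141 142 142 143 134 109  93  90  92  86 102 142 139 130 125 135 141 136 140 138 139 138 139 139 138 137]
 [145 143 139 142 145 143 141 107  88  90  94 101 100  94  90  86 121 144 103 118 137 143 142 134 142 138 139 144 140 138]
 [146 146 146 143 145 141  99  92  94  99  96  97  97  96 100  95  91 116  96  98 123 145 142 141 140 145 139 139 142 136]
 [145 14
[... 1998 characters left out ...]
144 143 146 149 121  93  99 126 145 143 146 138 129 116 144 143 139 139 139 142 144]
 [149 140 146 145 147 146 146 146 145 147 144 144 145 150 138 110 110 115 103 137 116 144 145 143 142 145 146 141 146 142]
 [149 146 148 146 146 147 147 145 145 144 144 147 146 149 146 145 149 149 145 151 147 145 144 143 142 141 143 143 145 146]
 [142 143 144 141 143 143 143 145 141 143 141 138 143 144 138 149 151 143 144 143 141 142 145 144 142 145 140 144 140 137]
 [153 146 150 150 152 154 152 152 152 150 152 151 152 147 142 191 197 135 141 141 145 141 142 146 144 145 144 143 141 143]
 [194 196 196 196 196 198 200 200 199 199 199 197 193 194 193 192 193 148 144 147 150 139 143 142 142 142 144 141 140 142]]
```

```bash
python3 - <<'E'
from h import *
o=get_obs();Tm=R.from_quat(o["ee_rot"]).as_matrix();d=-Tm[:,1];n=-Tm[:,2]
X=o["position"]-d*.06+n*.012;print(X)
for h in(0,.005,.010,.012,.014):
  for e in(0,.001):print(h,e,(wproj(o,X+n*h-d*e)[0]+[-.2,2.3]).round(1))
E
```

```text
[ 0.56786648 -0.02879369  0.21208333]
0 0 [420.6 237.6]
0 0.001 [422.3 237.6]
0.005 0 [423.4 240.9]
0.005 0.001 [425.2 240.9]
0.01 0 [426.4 244.4]
0.01 0.001 [428.2 244.4]
0.012 0 [427.6 245.9]
0.012 0.001 [429.4 245.9]
0.014 0 [428.9 247.4]
0.014 0.001 [430.7 247.4]
```

step_arm(
  commands=[10, 0, 0, 0.001, 0, 0, 0, 14, 0, 0, 0.001, 0, 0, 0, 20, 0, 0, 0.001, 0, 0, 0, 30, 0, 0, 0.001, 0, 0, 0, 42, 0, 0, 0.001, 0, 0, 0, 42, 0, 0, 0.001, 0, 0, 0, 42, 0, 0, 0.001, 0, 0, 0, 42, 0, 0, 0.02, 0, 0, 0, 42, 0, 0, 0.05, 0, 0, 0, 42, 0, 0, 0.09, 0, 0, 0],
)

```text
clock: 19.65
position: [0.5699, 0.0313, 0.2542]
ee_rot: [1.0, -0.019, 0.001, -0.001]
ft_force: [0.0, -0.7, 0.1]
grip_width: 0.495
grasp_force: 0.0
```

step_arm(
  commands=[42, 0, 0, 0.03, 0, 0, 0, 42, 0, 0, 0.06, 0, 0, 0, 42, 0, 0, 0.09, 0, 0, 0, 42, 0, 0, 0.09, 0, 0, 0, 42, 0, 0, 0.09, 0, 0, 0, 42, 0, 0, 0.09, 0, 0, 0, 42, 0, 0, 0.09, 0, 0, 0, 42, 0, 0, 0.09, 0, 0, 0, 42, 0, 0, 0.09, 0, 0, 0, 42, 0, 0, 0.09, 0, 0, 0],
)

```text
clock: 20.9
position: [0.5699, 0.0313, 0.3065]
ee_rot: [1.0, -0.019, 0.0, -0.001]
ft_force: [-0.1, 0.2, 0.2]
grip_width: 0.491
grasp_force: 0.0
```

```bash
python3 - <<'E'
from h import *
import sys
o=get_obs();print(o["position"],o["ft_force"])
im=camera("wrist")[:,:,::-1];cv2.imwrite("pics/w11.png",im)
X=np.array([.5679,-.0288,.212])
# predicted bar points from home geometry
d=np.array([.038,.999,0])
for nm,Y in(("hole4 top",X+[0,0,.005]),("pin top if home",X-d*.001+[0,0,.014]),("hole5",X+d*.03+[0,0,.005]),("hole3",X-d*.03+[0,0,.005]),("knob top",X+d*.06+[0,0,.034])):print(nm,wproj(o,Y)[0].round(1))
s=wproj(o,X)[0].astype(int);np.set_printoptions(linewidth=300,threshold=sys.maxsize)
print(s);print(cv2.cvtColor(im,cv2.COLOR_BGR2GRAY)[s[1]-12:s[1]+16,s[0]-12:s[0]+20])
E
```

```text
[0.56991179 0.03126488 0.30648389] [-0.14010478  0.23515972  0.21571564]
hole4 top [385.7 193.3]
pin top if home [388.9 195.8]
hole5 [353.5 193.3]
hole3 [417.9 193.3]
knob top [321.2 201.8]
[384 192]
[[235 187 177 179 182 186 180 183 188 192 190 189 185 183 182 177 178 186 189 166  53  50  53  57  59  46  50  48  55  51  50  49]
 [140 110 134 136 136 138 133 133 142 142 137 135 135 136 137 133 132 135 139 158  47  54  55  53  54  51  51  53  47  49  46  50]
 [139 113 134 139 136 139 137 137 138 141 139 140 140 137 140 135 132 137 137 141  53  53  55  50  56  55  51  51  57  47  50  54]
 [101  94 105 110 102 107 107 102 108 108 110 104 109 106 107 107 103 105 108 109  91  94  93  94  96  93  95  95  95  91  95  93]
 [152 154 156 153 151 153 151 155 148 152 150 152 152 152 151 152 152 152 153 153 156 155 155 157 158 153 155 159 154 156 156 155]
 [191 192 189 188 193 191 192 192 187 192 192 193 191 192 190 192 188 191 189 191 189 192 192 190 192 190 191 189 192 191 189 189]
 [185 185 186 186 185 183 185 184 187 184 182 184 183 182 182 181 182 182 184 187 184 183 183 186 183 184 186 185 
[... 2068 characters left out ...]
187 182 185 183 184 186 182 185 183 183 183]
 [185 185 185 185 184 186 183 183 183 182 181 185 184 183 186 186 189 190 186 186 185 182 184 182 182 182 179 179 181 182 180 177]
 [185 183 185 185 186 186 187 184 186 184 188 184 185 182 186 185 184 186 185 184 184 183 186 185 183 185 184 181 182 184 183 183]
 [184 186 184 185 187 181 185 185 184 183 186 183 187 187 186 186 183 185 182 186 183 183 186 187 188 186 187 185 187 187 184 185]
 [187 187 187 184 185 183 183 185 186 188 191 184 184 190 187 183 187 184 184 185 187 189 184 190 192 192 192 189 190 192 191 192]
 [181 187 205 197 195 184 184 184 184 184 193 129 113 120 115 141 188 187 181 184 191 189  68  64  59  63  68  64  64  67  60  59]]
```

```bash
python3 -c "
from workcell import *
print(hand_in())"
```

```text
the job is handed in; nothing more can be done
None
```

I set the stay with hole 4 over the pin, let go of it, and handed the job in at about 21 s. The last wrist picture fits the bar resting on the shoulder, which puts the door at about 0.95 rad by the geometry; the hand-in gave no verdict.

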